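# Probe the supply board, then lift it out and hold it level

## Robot

A 6-joint arm with a two-finger parallel gripper is mounted at the origin on the work surface. World frame = base frame: x ahead of the robot, y to its left, z up, the work surface at z = 0. Lengths are in m, angles in rad, forces in N, time in s.
With the tool pointing down it reaches from about 0.275 to 0.825 m from the base axis. Payload 4.9 kg.
Tool frame: the origin (TCP) lies midway between the tips of the shut fingers; the grasp point (between the pads) lies 19 mm behind it (grip_point_offset is the distance from the TCP to the grasp point, in m); z points along the fingers, y is the line along which they close (so a half turn about z gives the same grasp; the last joint's range is limited). The gripper opens to 85 mm and grips with 20 to 120 N. Pads are 22 mm wide; open, the fingers measure 114 mm over their backs; the gripper's body (76 mm by 85 mm) begins 54 mm behind the grasp point. The pads swing forward as they close: fully open they stand 13 mm farther back than shut.
Start: joints at [1.204, 0.326, -0.193, 1.052, 0, 1.437], TCP at [0.127, 0.535, 0.231] pointing down, gripper open.
Joint ranges: [-2.65, 2.65], [-0.97, 1.79], [-1.3, 1.35], [-1.93, 2.1], [-1.47, 1.37], [-3.14, 3.14]. Speed limits (rad/s): [2.57, 2.57, 3.14, 3.14, 3.14, 3.14].

## Interface

Orientations are given as a rotation vector (axis times angle).
In Python, from cell import * gives the robot as it stands. Calls block until the motion is done:
- movep(position, orientation): joint-space move of the TCP to a pose.
- move_l(position, velocity=0.15, rot=None, until_force=None): straight line of the TCP; rot=None keeps the orientation; velocity is the mean speed in m/s. With until_force (N) it stops when the force on the tool has changed by that much, and returns True; else False.
- set_joints(angles): joint-space move.
- let_go() and grab(newtons=None): open the fingers fully, or close them until they stop; newtons is the grip in N (None keeps the last).
- sleep(seconds).
- ik(position, orientation): joint angles nearest the present ones, or None.
- get_state(): the state.
- grab_frame(name): name is "scene" or "top" or "wrist"; returns a dict with "img" (480x640x3 uint8, red, green, blue), "fx", "fy", "cx", "cy" (pixels), "cam_to_world" (4x4, takes a point from camera to world coordinates); the wrist camera has in their place "T_tool_cam" (4x4, takes a point from camera to tool coordinates, whose origin is the TCP and whose axes are the flange's). Camera axes: x right, y down, z forward; pixel columns grow to the right and rows downward; lengths in m; the calibration is good to about 2 mm. A picture is of the moment at which its call begins: read the wrist's pose just before it. There is no depth.
A pose or a line that the arm cannot do raises MotionError and nothing moves.
- sign_off(): hands the job in; it is judged then, once.
Trained networks look in the newest picture that a camera, given by its name, has taken for a name from the list of things; names that differ only in an ending like _2 or _b are one class to them, and where a whole thing is asked for, a point or a joint stands for the part that bears it (a point fixed in the world has none). Each returns a list of dicts, best first, with "score" (0 to 1); they miss things now and then, are a little off and sometimes report something else, mostly with a low value. They report only what shows in the picture. A call takes as long as a camera call. They do not tell look-alikes from the thing itself.
- spot_in(camera, name): "centre" ([column, row] in pixels, amid what is visible of it).
- silhouettes(camera, name): "mask" (480x640 bool, what is visible of it) and "centre" ([column, row] in pixels, amid what is visible of it).
- tip_of(camera, name): "centre" ([column, row] in pixels: a listed point, or the origin of a listed thing).
The state is a dict: "clock": time; "q": joint angles; "joint_velocities": joint speeds; "tau": joint torques, N m; "position": TCP position; "eef_rot": TCP orientation; "contact_force": force on the tool from outside, world axes, zero at the start; "wrist_torque": the same for the moment, N m; "finger_gap": opening from 0.0 (shut) to 1.0 (fully open); "grasp_force": force on a finger pad.
Only numpy, scipy, OpenCV 4.12 (cv2) and the standard library are available. Lean on these libraries where they do the work, as an engineer would, in place of code of your own. Each camera call takes 0.05 s, during which the arm holds its last target. There are 200 camera calls.

## Task

Check that the power supply board is dead and take it out of its case: with the test probe from the wooden holder, touch the tip on the round terminal and then on the square terminal, resting about half a second on each, and stand the probe back in its holder. Then lift the board out by its heat sink and finish holding it still and level in the air, its underside at least 12 cm above the bench; the program ends while the gripper is still holding the board. Leave the other things on the bench where they are and never tip the board.

Things in the scene. Friction and masses are not known exactly. Their poses are not given: they have to be found in the camera images.
- case: open-topped bare steel supply case, 220 x 150 mm (its x, y), walls 40 mm high and 3 mm thick, bolted to the bench. Origin: centre of its underside. Four brass stand-offs inside (tops 15 mm above the bench) carry the board.
- board: brown power supply board, 180 x 110 mm (its x, y), 3 mm thick, loose on the stand-offs, 0.25 to 0.5 kg, balanced about its heat sink. Origin: centre of its underside; z up. In its middle a finned aluminium heat sink 70 mm long (x), 28 wide (y), 45 tall above the board, with 40 mm free for fingers on each y side. Two 8 mm high terminals and two 25 mm high black capacitors near the corners.
- heatsink_grip (a point): point in the middle of the heat sink, 28 mm above the board's top and 17 mm below the heat sink's top; axes as the board's: grip here from above, fingers closing along its y (28 mm).
- round_terminal (a point): centre of the top face of the round brass terminal, a disc 22 mm across, 8 mm high, at (-62, -28) mm from the board's centre along its x, y. 26 mm above the bench at the start.
- square_terminal (a point): centre of the top face of the square brass terminal, 16 x 16 mm, 8 mm high, in the other corner, at (62, 28) mm.
- holder: wooden block 60 x 60 x 60 mm fixed to the bench, with one upright 18 mm hole, 56 mm deep, in the middle of its top. Origin: centre of its underside.
- holder_hole0 (a point): centre of the mouth of the holder's hole, 60 mm above the bench.
- probe: cordless test probe, 60 g, upright in the holder, tip down. Origin: on its axis under its collar, level with the block's top when parked; z up its handle. Below it a 10 mm round pointed steel shaft, 50 mm long; above it a round collar 30 mm across, 6 mm thick, that rests on the block, then a square grey handle 16 x 16 mm (faces across x and y) up to 78 mm above the origin.
- probe_tip (a point): the tip of the probe, 50 mm below its origin.
- probe_grip (a point): point on the axis of the probe's handle, 46 mm above its origin and 96 mm above the tip: grip here from above across a pair of parallel faces (16 mm).
- drive: bystander: hard drive, 100 x 70 x 20 mm. Origin: centre of its underside.
- mouse: bystander: white computer mouse, 100 x 58 x 22 mm. Origin: centre of its underside.
- jar: bystander: closed screw jar, 56 mm across, 60 mm high. Origin: centre of its underside.
There are look-alikes about, which are no part of the job. What is shaped like the board but pink is not meant. There is more than one size of the probe; the job needs the smallest.

How it is judged:
By the outcome, as a careful person would: the job done as asked, in the order asked, and still so for the second after the job is handed in, while the arm keeps its last pose, push and grip.
It also fails if it takes over 67 s, if anything falls off the work surface, if the arm or the gripper's body presses on something with over 40 N, if the wrist force passes 120 N, or if a joint passes its speed limit or range.

## Working session

There is one attempt and no reset: what is moved stays moved. The work goes in short steps, each a Python script; the robot and the scene stay as the last script left them, time stands still between calls to the robot, and variables do not carry over. Pictures are saved under pics/ and viewed, at most 10 in all, crops included, and the job is handed in when it is done.

```bash
mkdir -p pics; ls; cat > h.py <<'E'
from cell import *
import numpy as np, cv2
from scipy.spatial.transform import Rotation as R
def snap(c):
    s=get_state(); f=grab_frame(c)
    if c=="wrist":
        T=np.eye(4);T[:3,:3]=R.from_rotvec(s["eef_rot"]).as_matrix();T[:3,3]=s["position"]
        f["cam_to_world"]=T@np.array(f["T_tool_cam"])
    f["cam_to_world"]=np.array(f["cam_to_world"])
    return f
def save(f,n): cv2.imwrite("pics/"+n,np.ascontiguousarray(f["img"][:,:,::-1]))
def at(f,px,z):
    d=f["cam_to_world"][:3,:3]@np.array([(px[0]-f["cx"])/f["fx"],(px[1]-f["cy"])/f["fy"],1]);o=f["cam_to_world"][:3,3]
    return o+d*(z-o[2])/d[2]
def proj(f,p):
    q=np.linalg.inv(f["cam_to_world"])@np.append(p,1); return np.array([f["fx"]*q[0]/q[2]+f["cx"],f["fy"]*q[1]/q[2]+f["cy"]])
def down(yaw): # tool z down, tool y at world angle yaw
    y=np.array([np.cos(yaw),np.sin(yaw),0]);z=np.array([0,0,-1.]);return R.from_matrix(np.c_[np.cross(y,z),y,z]).as_rotvec()
E
python3 - <<'E'
from h import *
Z=dict(round_terminal=.026,square_terminal=.026,heatsink_grip=.046,holder_hole0=.06,probe_grip=.106,probe=.06,board=.015,case=0,holder=0,drive=0,mouse=0,jar=0)
for c in("top","scene"):
    f=snap(c);save(f,c+"0.png")
    for n,z in Z.items():
        for r in tip_of(c,n): print(c,n,round(r["score"],2),np.round(r["centre"]),np.round(at(f,r["centre"],z),3))
print(get_state())
E
```

```text
pics
top round_terminal 0.73 [391. 256.] [ 0.481 -0.185  0.026]
top round_terminal 0.68 [487. 199.] [ 0.633 -0.448  0.026]
top square_terminal 0.91 [356. 219.] [ 0.582 -0.094  0.026]
top square_terminal 0.86 [438. 197.] [ 0.64  -0.318  0.026]
top heatsink_grip 0.9 [373. 231.] [ 0.547 -0.137  0.046]
top heatsink_grip 0.78 [465. 196.] [ 0.639 -0.385  0.046]
top heatsink_grip 0.15 [258. 241.] [0.522 0.169 0.046]
top holder_hole0 0.96 [262. 243.] [0.515 0.156 0.06 ]
top probe_grip 0.73 [216. 227.] [0.552 0.27  0.106]
top probe_grip 0.58 [257. 241.] [0.514 0.165 0.106]
top probe_grip 0.51 [246. 274.] [0.43  0.192 0.106]
top probe 0.74 [370. 231.] [ 0.544 -0.129  0.06 ]
top probe 0.72 [223. 234.] [0.539 0.258 0.06 ]
top probe 0.49 [250. 277.] [0.427 0.187 0.06 ]
top probe 0.46 [260. 240.] [0.524 0.16  0.06 ]
top board 0.92 [460. 201.] [ 0.632 -0.379  0.015]
top board 0.73 [373. 234.] [ 0.542 -0.14   0.015]
top holder 0.57 [263. 246.] [0.512 0.16  0.   ]
top drive 0.57 [184. 276.] [0.433 0.374 0.   ]
top mouse 0.61 [461. 270.] [ 0.445 -0.379  0.   ]
top jar 0.86 [176. 222.] [0.582 0.4   0. 
[... 1605 characters left out ...]
clock': 1.3, 'q': array([ 1.20378909e+00,  3.26175830e-01, -1.92588140e-01,  1.05197086e+00,
       -1.73919818e-05,  1.43660228e+00]), 'joint_velocities': array([-1.57942284e-03, -6.79647935e-04,  2.70152472e-04, -7.69492931e-05,
        6.18764884e-05,  4.32102055e-04]), 'tau': array([ 4.56333237e-04, -4.43336570e+01,  2.62752646e+01,  1.13842540e-03,
       -2.29487532e-04,  1.41947339e-05]), 'position': array([0.12689777, 0.53519834, 0.23129852]), 'eef_rot': array([3.64873028e-01, 3.12029973e+00, 8.68099425e-05]), 'contact_force': array([0.2782945 , 0.04581526, 0.59090239]), 'wrist_torque': array([0.02085201, 0.03659518, 0.00250124]), 'grasp_force': 0.0, 'finger_gap': 0.9971865830671097}
```

View pics/scene0.png

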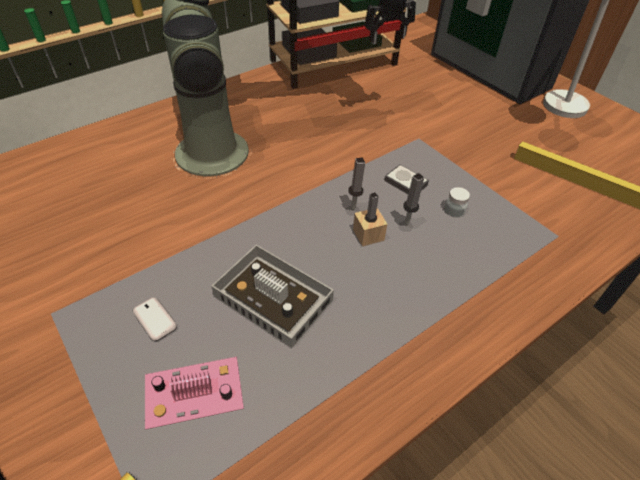

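View pics/top0.png

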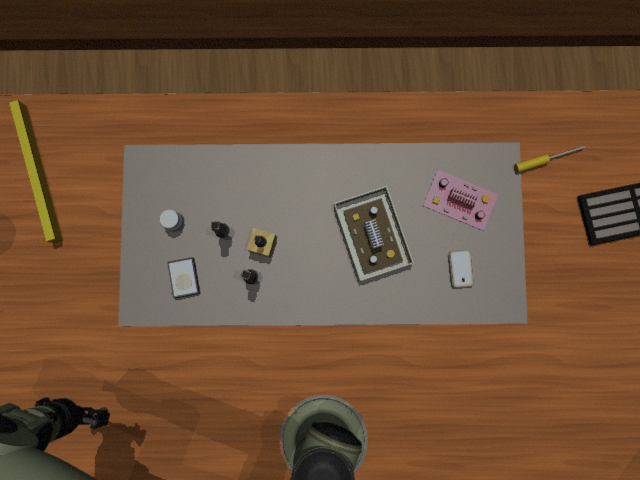

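The scene picture shows three probe-like things: (371,208) stands in the wooden holder, while (356,178) and (413,193) stand on the bench and look larger. The brown board is in the steel case at (272,290). The pink look-alike is at (192,390). I'll look at them from close by.

```bash
python3 - <<'E'
from h import *
from scipy.optimize import minimize
s=get_state(); Rm=R.from_rotvec(s["eef_rot"]).as_matrix(); print("toolx",Rm[:,0],"tooly",Rm[:,1]); 
f=grab_frame("wrist"); print(np.round(f["T_tool_cam"],3),f["fx"])
for n,p in(("h",(.49,.13,.34)),("b",(.50,-.15,.34))):
    best=min((down(y) for y in np.arange(0,2*np.pi,np.pi/4) if ik(p,down(y)) is not None),key=lambda r:abs(ik(p,r)[5]))
    movep(p,best); f=snap("wrist"); save(f,"w_"+n+".png")
    for k,z in ([("probe_grip",.106),("holder_hole0",.06),("probe",.06)] if n=="h" else [("round_terminal",.026),("square_terminal",.026),("heatsink_grip",.046),("board",.015),("case",0)]):
        for r in tip_of("wrist",k): print(n,k,round(r["score"],2),np.round(r["centre"]),np.round(at(f,r["centre"],z),4))
    st=get_state();print(st["clock"],st["q"],st["position"])
a=cv2.imread("pics/w_h.png");b=cv2.imread("pics/w_b.png")
c=cv2.imread("pics/scene0.png")[140:260,330:450]
cv2.imwrite("pics/m.png",np.hstack([cv2.resize(a,(400,300)),cv2.resize(b,(400,300))]))
cv2.imwrite("pics/crop.png",cv2.resize(c,(600,600),interpolation=cv2.INTER_CUBIC))
E
```

```text
toolx [-9.73021198e-01  2.30715728e-01 -2.54637350e-05] tooly [2.30715726e-01 9.73021197e-01 5.86196619e-05]
[[ 0.    -0.95  -0.311  0.08 ]
 [ 1.    -0.     0.002 -0.   ]
 [-0.002 -0.311  0.95  -0.142]
 [ 0.     0.     0.     1.   ]] 361.52295207005307
h probe_grip 0.77 [453. 202.] [0.4954 0.2755 0.106 ]
h probe_grip 0.76 [427. 319.] [0.6373 0.2614 0.106 ]
h probe_grip 0.65 [341. 221.] [0.5162 0.1576 0.106 ]
h holder_hole0 0.68 [342. 212.] [0.5186 0.161  0.06  ]
h probe 0.87 [423. 285.] [0.6145 0.2677 0.06  ]
h probe 0.69 [408. 192.] [0.4934 0.239  0.06  ]
h probe 0.61 [341. 215.] [0.5221 0.1607 0.06  ]
3.55 [ 1.14861011e-01  1.95712563e-01 -9.06293481e-02  1.28468524e+00
  4.86905482e-05  1.13695355e-01] [0.4897894  0.13060949 0.33987989]
b round_terminal 0.97 [243. 376.] [ 0.6295 -0.4361  0.026 ]
b round_terminal 0.62 [293. 195.] [ 0.4892 -0.1802  0.026 ]
b square_terminal 0.76 [400. 203.] [ 0.5937 -0.0904  0.026 ]
b square_terminal 0.74 [304. 321.] [ 0.6275 -0.3023  0.026 ]
b square_terminal 0.47 [344. 198.] [ 0.5371 -0.137   0.026 ]
b heatsink_grip 0.85 [273. 362.] [ 0.6351 -0.371   0.046 ]
b heatsink_grip 0.8 [346. 202.] [ 0.5392 -0.1366  0.046 ]
b board 0.68 [341. 194.] [ 0.534 -0.137  0.015]
b board 0.6 [273. 345.] [ 0.6277 -0.369   0.015 ]
b board 0.48 [397. 203.] [ 0.5945 -0.0924  0.015 ]
4.9333 [-4.31085610e-01  2.24910724e-01 -5.30817341e-02  1.29267021e+00
  5.38185075e-05  3.52436504e-01] [ 0.50021526 -0.14903731  0.34010218]
```

View images.

View pics/crop.png

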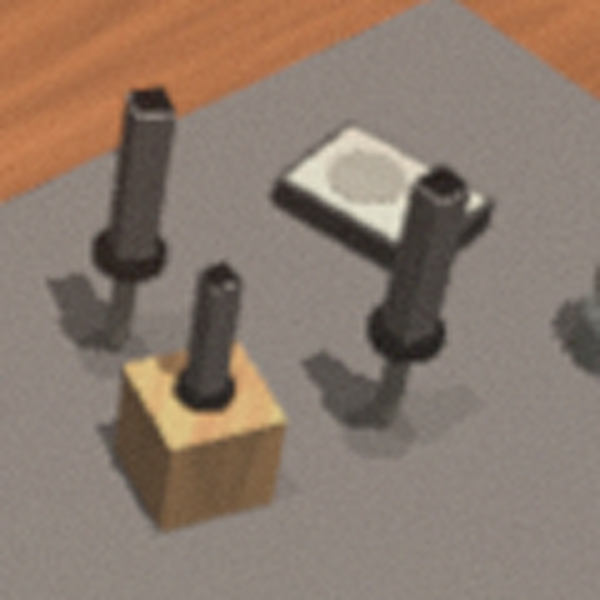

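View pics/w_h.png

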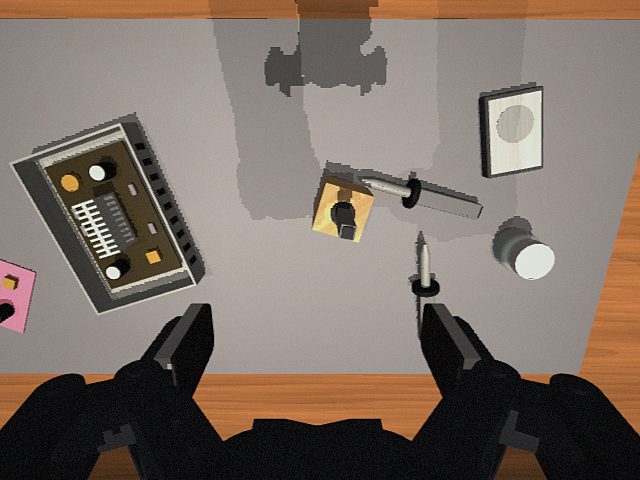

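View pics/w_b.png

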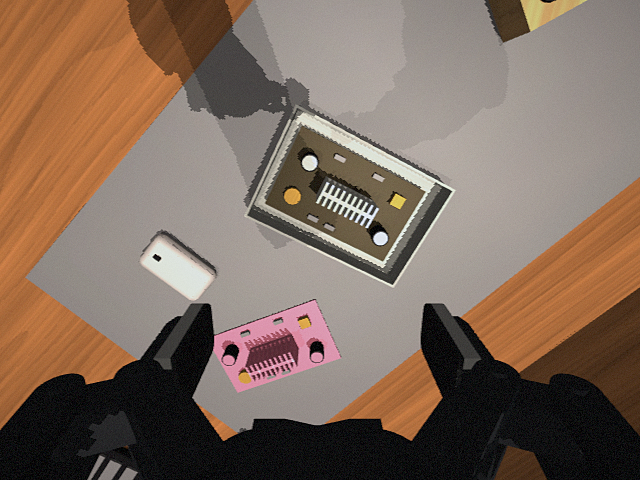

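Confirmed in the crop: the probe in the block, crop (210,330), is clearly the smallest. The other two, crop (130,200) and (420,270), are larger and stand free. In the wrist view those two look as if they may be lying down, at (410,190) and (425,285), so I'll check. The brown board in the case is at wrist pixel (345,200).

```bash
python3 - <<'E'
from h import *
f=snap("scene"); save(f,"scene1.png")
c=f["img"][130:330,200:470,::-1]; cv2.imwrite("pics/crop1.png",cv2.resize(c,(800,593),interpolation=cv2.INTER_CUBIC))
for k,z in(("probe",.06),("holder_hole0",.06),("probe_grip",.106)):
    for r in tip_of("scene",k): print(k,round(r["score"],2),np.round(r["centre"]),np.round(at(f,r["centre"],z),4))
E
```

```text
probe 0.72 [457. 211.] [0.6244 0.3477 0.06  ]
probe 0.69 [390. 210.] [0.5258 0.2156 0.06  ]
probe 0.62 [366. 217.] [0.5117 0.152  0.06  ]
probe 0.58 [436. 235.] [0.6504 0.2459 0.06  ]
holder_hole0 0.91 [368. 216.] [0.5104 0.1578 0.06  ]
probe_grip 0.89 [460. 249.] [0.734  0.2212 0.106 ]
probe_grip 0.74 [413. 207.] [0.5821 0.2283 0.106 ]
probe_grip 0.74 [300. 289.] [ 0.6234 -0.12    0.106 ]
probe_grip 0.58 [373. 206.] [0.5265 0.1546 0.106 ]
```

View pics/crop1.png

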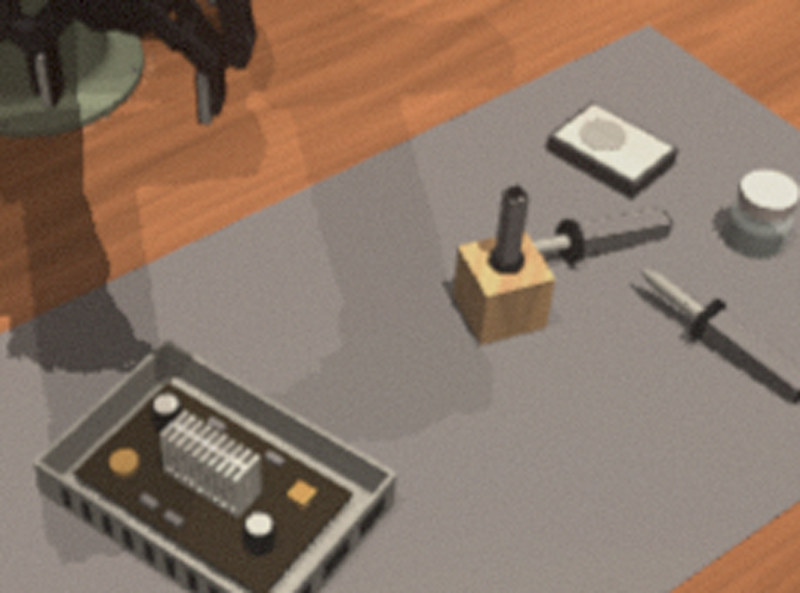

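The two larger probes were balanced on their points and have toppled by themselves. The TCP never came below 0.23 m. They now lie at crop (610,235) and (720,330), clear of my work. Next I'll take vertical close-ups of the small probe's handle and of the board.

```bash
cat >> h.py <<'E'
def over(xy,z):
    """tool pose (tool down) putting the wrist camera right above xy, tool x radial, least wrist turn"""
    best=None
    for y in np.arange(0,2*np.pi,np.pi/6):
        r=down(y);p=np.append(np.array(xy)-R.from_rotvec(r).as_matrix()[:2,0]*.08,z);q=ik(p,r)
        if q is not None and (best is None or abs(q[5])<best[0]): best=(abs(q[5]),p,r)
    return best[1:]
def comps(f,m,lo=60):
    n,l,s,c=cv2.connectedComponentsWithStats(m.astype(np.uint8))
    return [(s[i,4],c[i],cv2.minAreaRect(np.argwhere(l==i)[:,::-1].astype(np.float32))) for i in range(1,n) if s[i,4]>lo]
E
python3 - <<'E'
from h import *
out=[]
for n,xy,z in(("b",(.539,-.1365),.22),("h",(.518,.159),.21)):
    movep(*over(xy,z)); sleep(.2); f=snap("wrist"); save(f,"v_"+n+".png"); np.savez("v_"+n+".npz",**{k:np.array(v) for k,v in f.items()})
    for k,z in ([("probe_grip",.106),("holder_hole0",.06),("probe",.06)] if n=="h" else [("round_terminal",.026),("square_terminal",.026),("heatsink_grip",.046),("heatsink_grip",.063)]):
        for r in tip_of("wrist",k)[:3]: print(n,k,z,round(r["score"],2),np.round(r["centre"],1),np.round(at(f,r["centre"],z),4))
    u=proj(f,(*xy,.138 if n=="h" else .02)).astype(int);print(u)
    if n=="b":
        hsv=cv2.cvtColor(f["img"],cv2.COLOR_RGB2HSV);m=(hsv[...,0]>12)&(hsv[...,0]<28)&(hsv[...,1]>130)&(hsv[...,2]>120)
        for a,c,r in comps(f,m): print("brass",a,c,r,np.round(at(f,c,.026),4))
    c=max(u[1]-75,0);w=max(u[0]-100,0)
    cr=f["img"][c:c+150,w:w+200] if n=="h" else f["img"][max(u[1]-150,0):max(u[1]-150,0)+300,w-100:w+300]
    print("crop origin",w,c); out.append(cv2.resize(cr,(800,600) if n=="h" else (400,300),interpolation=cv2.INTER_CUBIC))
    cv2.imwrite("pics/vc_"+n+".png",out[-1][:,:,::-1])
print(get_state()["clock"])
E
```

```text
b round_terminal 0.026 0.93 [124.7 338.9] [ 0.6338 -0.4324  0.026 ]
b round_terminal 0.026 0.61 [242.1  93.4] [ 0.4901 -0.1834  0.026 ]
b square_terminal 0.026 0.98 [219.5 283.2] [ 0.6304 -0.305   0.026 ]
b square_terminal 0.026 0.63 [390.3 142. ] [ 0.5917 -0.0897  0.026 ]
b heatsink_grip 0.046 0.73 [318.8 117.7] [ 0.5409 -0.1356  0.046 ]
b heatsink_grip 0.046 0.66 [163.1 323.1] [ 0.633  -0.3696  0.046 ]
b heatsink_grip 0.063 0.73 [318.8 117.7] [ 0.5407 -0.1356  0.063 ]
b heatsink_grip 0.063 0.66 [163.1 323.1] [ 0.628  -0.3572  0.063 ]
[316 116]
brass 318 [387.45597484 140.81132075] ((387.5, 141.0), (17.677671432495117, 17.677671432495117), 45.0) [ 0.5895 -0.0915  0.026 ]
brass 9959 [565.06366101 312.09177628] ((567.8551025390625, 315.9913330078125), (106.64433288574219, 207.5286102294922), 64.5582504272461) [ 0.842  -0.0069  0.026 ]
brass 190 [221.53684211 284.15263158] ((221.51217651367188, 284.1097412109375), (13.141352653503418, 14.687394142150879), 83.6598129272461) [ 0.6324 -0.3038  0.026 ]
brass 2268 [ 20.085097   367.70414462] ((3.3889217376708984, 366.53045654296875), (88.82
[... 211 characters left out ...]
5898438) [ 0.826  -0.2434  0.026 ]
brass 118 [120.84745763 340.53389831] ((120.45000457763672, 341.3500061035156), (16.12761688232422, 8.854376792907715), 71.56504821777344) [ 0.6333 -0.4374  0.026 ]
brass 796 [114.47864322 465.49497487] ((114.0, 462.5), (50.0, 33.0), 0.0) [ 0.7711 -0.5618  0.026 ]
crop origin 216 41
h probe_grip 0.106 0.94 [486.2 116.9] [0.5184 0.2677 0.106 ]
h probe_grip 0.106 0.93 [444.6 294. ] [0.6459 0.2546 0.106 ]
h probe_grip 0.106 0.82 [321.3 116. ] [0.5176 0.1609 0.106 ]
h probe 0.06 0.87 [444.8 241.6] [0.6198 0.2674 0.06  ]
h probe 0.06 0.86 [424.4  95.6] [0.503  0.2393 0.06  ]
h probe 0.06 0.65 [322.6 120.3] [0.5207 0.1625 0.06  ]
[318 116]
crop origin 218 41
7.95
```

View pics/vc_h.png

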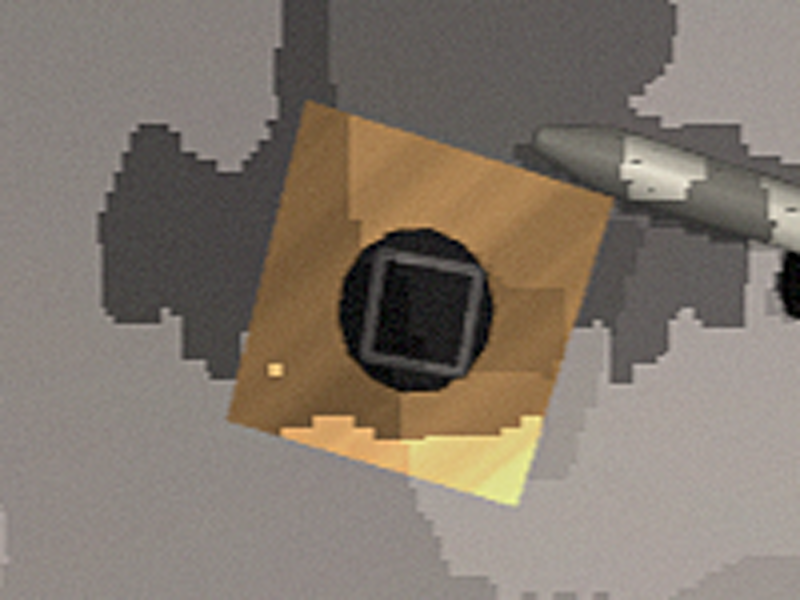

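Picture: the small probe is upright in the block, its collar seated. The handle's top square has crop corners about (380,247), (486,264), (468,378), (358,357), at 4x scale from origin (218,41).

```bash
python3 - <<'E'
from h import *
f={k:v for k,v in np.load("v_h.npz").items()}
for n,z,P in(("handle",.138,[(380,247),(486,264),(468,378),(358,357)]),("block",.06,[(307,100),(613,197),(518,507),(228,420)])):
    W=np.array([at(f,(218+p[0]/4-.4,41+p[1]/4-.4),z) for p in P])[:,:2]
    e=np.roll(W,-1,0)-W; a=np.degrees(np.arctan2(e[:,1],e[:,0]))
    print(n,W.mean(0).round(4),np.linalg.norm(e,axis=1).round(4),(a%90).round(1))
f={k:v for k,v in np.load("v_b.npz").items()}
hsv=cv2.cvtColor(f["img"],cv2.COLOR_RGB2HSV);print(hsv[93,242],hsv[141,387])
m=(hsv[...,0]>5)&(hsv[...,0]<28)&(hsv[...,1]>120)&(hsv[...,2]>110)
T=[]
for a,c,r in comps(f,m):
    if abs(c[0]-315)<110 and c[1]<170: print(a,c,np.round(r[1],1),at(f,c,.026).round(4)); T.append(at(f,c,.026)[:2])
cr=f["img"][:290,120:506];cv2.imwrite("pics/vb.png",cv2.resize(cr,(772,580),interpolation=cv2.INTER_CUBIC)[:,:,::-1])
E
```

```text
handle [0.5191 0.1616] [0.015  0.0155 0.016  0.015 ] [81.3 81.5 79.5 77.7]
block [0.5193 0.1618] [0.0596 0.06   0.0599 0.0598] [73.7 74.1 73.5 73.7]
[ 18 174 110] [ 22 159 231]
336 [241.97321429  91.60416667] [24. 22.] [ 0.4888 -0.1827  0.026 ]
323 [387.48297214 140.89164087] [17.5 18.4] [ 0.5895 -0.0915  0.026 ]
```

View pics/vb.png

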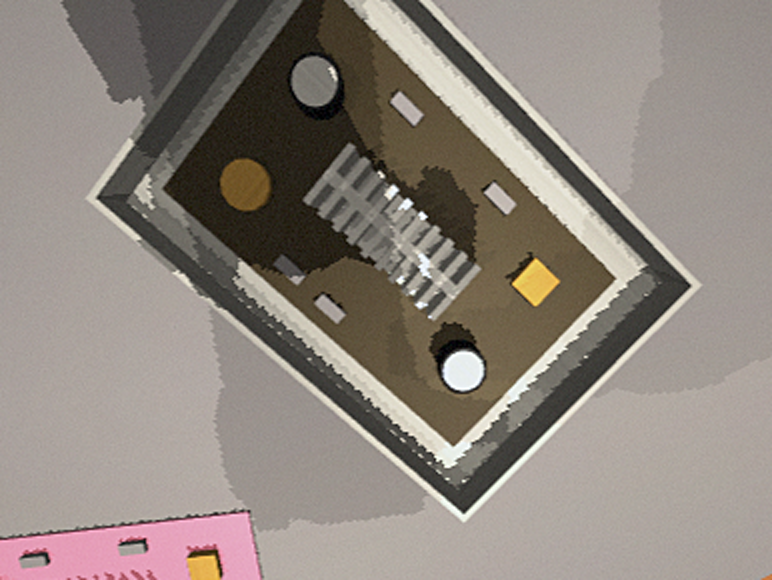

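The board centre works out at (0.539, -0.137) with yaw 17.9°, and the terminals are 0.136 m apart as expected. The probe is at (0.519, 0.162) with handle yaw about 80° mod 90. Both agree with the sizes given, so I'll grasp the probe now.

```bash
python3 - <<'E'
from h import *
P=np.array([.5191,.1617])
c=[(abs(ik((*P,.087),down(np.radians(y)))[5]),y) for y in(-10,80,170,260) if ik((*P,.087),down(np.radians(y))) is not None]
y=min(c)[1];print(c,y); r=down(np.radians(y))
movep((*P,.19),r); move_l((*P,.087),.08); grab(40); s=get_state()
print(s["finger_gap"]*85,s["grasp_force"],s["position"],s["contact_force"],s["wrist_torque"])
move_l((*s["position"][:2],.20),.1); s=get_state()
print(s["finger_gap"]*85,s["grasp_force"],s["contact_force"],s["clock"],s["q"])
f=snap("scene");save(f,"g.png");cv2.imwrite("pics/gc.png",cv2.resize(f["img"][100:280,280:460,::-1],(600,600),interpolation=cv2.INTER_CUBIC))
np.save("grasp.npy",np.r_[P,.087,r])
E
```

```text
[(np.float64(1.9115182597434837), -10), (np.float64(0.3407219329485871), 80), (np.float64(1.2300743938463097), 170), (np.float64(2.800870720641206), 260)] 80
15.361072377225643 40.23917376995087 [0.51918067 0.16170874 0.0871171 ] [-0.09706532 -1.06379217  0.46621897] [-0.00665874  0.01705786  0.0470781 ]
15.612302216863059 40.12948930263519 [-0.53633575 -0.45831159  0.1042591 ] 11.725 [ 1.66161071e-01  3.38387902e-01 -2.60394463e-01  9.73344250e-01
  2.28502277e-05  3.40721580e-01]
```

View pics/gc.png

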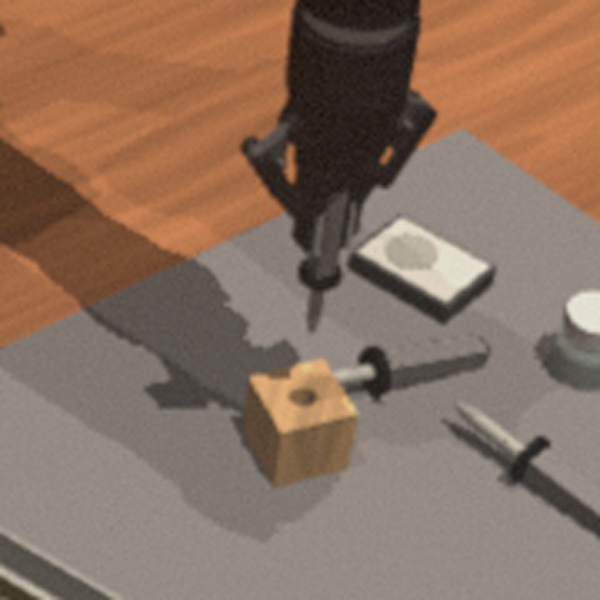

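The probe hangs straight in the fingers and is clear of the hole. Next I'll touch the terminals.

```bash
cat > touch.py <<'E'
from h import *
import sys
r=np.load("grasp.npy")[3:]
def touch(xy):
    movep((*xy,.15),r); move_l((*xy,.113),.08); sleep(.2); f0=get_state()["contact_force"]
    hit=move_l((*xy,.097),.015,until_force=2.0)
    for _ in range(4):
        s=get_state();print(hit,round(s["clock"],2),s["position"].round(4),(s["contact_force"]-f0).round(2)); sleep(.22)
    snap_=snap("scene"); save(snap_,"t%d.png"%int(s["clock"]*10))
    move_l((*xy,.15),.08)
    s=get_state();print(s["finger_gap"]*85,s["grasp_force"],s["contact_force"])
touch(eval(sys.argv[1]))
E
python3 touch.py "(.4888,-.1827)"; cd pics; ls -t | head -1; python3 -c "
import cv2,glob
i=cv2.imread(sorted(glob.glob('t1*.png'))[-1]);cv2.imwrite('tc.png',cv2.resize(i[200:350,190:340],(600,600),interpolation=cv2.INTER_CUBIC))"
```

```text
True 14.61 [ 0.4887 -0.1827  0.1028] [-0.44  0.28  5.33]
True 14.82 [ 0.4887 -0.1827  0.1028] [0.33 0.41 5.  ]
True 15.04 [ 0.4887 -0.1826  0.1027] [1.19 1.33 6.17]
True 15.26 [ 0.4886 -0.1826  0.1027] [-0.    0.76  6.84]
15.46128435108913 40.28261125087738 [ 0.00677431 -1.42857758 -0.46580434]
t152.png
```

View pics/tc.png

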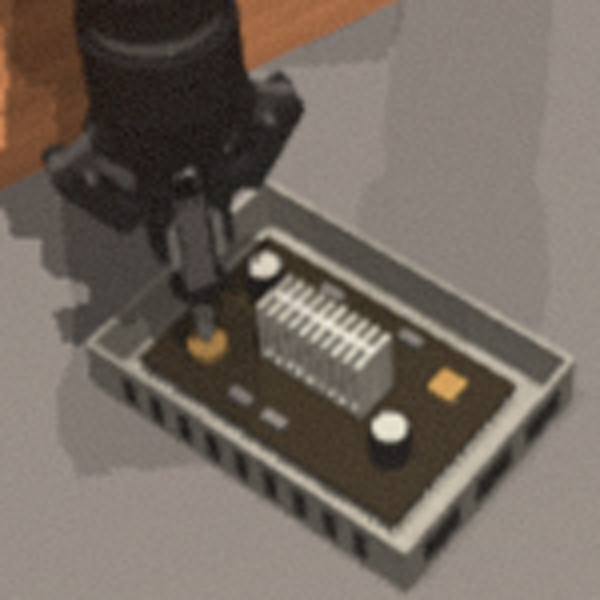

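The tip rests on the round terminal at crop (207,345), and contact came at the predicted height. That was my tenth picture, so from here I'll go by numbers. Now the square terminal, then the probe goes back in the holder.

```bash
python3 touch.py "(.5895,-.0915)" && python3 - <<'E'
from h import *
g=np.load("grasp.npy");P,r=g[:2],g[3:]
movep((*P,.20),r); move_l((*P,.145),.1); sleep(.1)
h=move_l((*P,.092),.06,until_force=8); print("early stop",h)
if not h:
    h=move_l((*P,.084),.02,until_force=3)
s=get_state();print(h,s["position"],s["contact_force"],s["clock"])
E
```

```text
True 18.38 [ 0.5894 -0.0914  0.1028] [-1.03 -0.71  4.89]
True 18.6 [ 0.5894 -0.0915  0.1028] [-0.57  0.33  6.2 ]
True 18.82 [ 0.5894 -0.0914  0.1028] [ 0.52 -0.    5.85]
True 19.03 [ 0.5894 -0.0915  0.1028] [-0.21  0.76  6.71]
15.385695099854473 40.3070729970932 [ 0.62962016 -0.39077683 -0.96891866]
early stop False
True [0.51959523 0.1616608  0.08700928] [-0.58595776 -0.19609145  4.64887706] 23.2667
```

Seated at exactly 0.087. I'll release, check the probe, and look at the board again.

```bash
python3 - <<'E'
from h import *
g=np.load("grasp.npy");P,r=g[:2],g[3:]
let_go(); move_l((*P,.20),.1)
movep(*over(P,.21)); sleep(.15); f=snap("wrist")
for k,z in(("probe_grip",.106),("probe",.06),("holder_hole0",.06)):
    for q in tip_of("wrist",k)[:3]: print(k,round(q["score"],2),np.round(q["centre"],1),at(f,q["centre"],z).round(4))
i0=np.load("v_h.npz")["img"][70:165,270:375].astype(int);i1=f["img"][70:165,270:375].astype(int)
print("diff",np.abs(i0-i1).mean())
movep(*over((.539,-.1365),.22)); sleep(.15); f=snap("wrist")
hsv=cv2.cvtColor(f["img"],cv2.COLOR_RGB2HSV);m=(hsv[...,0]>5)&(hsv[...,0]<28)&(hsv[...,1]>120)&(hsv[...,2]>110)
for a,c,_ in comps(f,m):
    if abs(c[0]-315)<110 and c[1]<170: print(a,c,at(f,c,.026).round(4))
for q in tip_of("wrist","heatsink_grip")[:2]: print(q["score"],at(f,q["centre"],.05).round(4))
m=silhouettes("wrist","heatsink_grip")
print([(q["score"],q["centre"],q["mask"].sum()) for q in m])
print(get_state()["clock"])
for y in(107.9,-72.1):
    q=ik((.5392,-.1371,.027),down(np.radians(y)));print(y,q)
E
```

```text
probe_grip 0.97 [315.4 121.3] [0.5199 0.1609 0.106 ]
probe_grip 0.87 [480.5 117.1] [0.5173 0.2676 0.106 ]
probe_grip 0.58 [441.6 292.2] [0.6427 0.2559 0.106 ]
probe 0.82 [419.  101.2] [0.5057 0.2393 0.06  ]
probe 0.55 [440.8 242.4] [0.6189 0.2679 0.06  ]
probe 0.35 [ 42.6 202.6] [ 0.5843 -0.0639  0.06  ]
diff 15.669807852965748
345 [240.04057971  92.84347826] [ 0.4886 -0.1826  0.026 ]
323 [386.30650155 142.77708978] [ 0.5894 -0.0913  0.026 ]
0.86 [ 0.5396 -0.1351  0.05  ]
0.61 [ 0.6336 -0.3655  0.05  ]
[(0.7, [311.7, 113.5], np.int64(25478)), (0.67, [162.2, 298.4], np.int64(11494))]
27.575
107.9 [-0.38166737  0.55523079 -0.42193714  0.5936284   0.         -0.69408131]
-72.1 [-0.38166737  0.55523079 -0.42193714  0.5936284   0.          2.44751134]
```

The probe is back in its holder at (0.520, 0.161), and the board hasn't moved. Now I'll lift it out.

```bash
python3 - <<'E'
from h import *
C=(.5390,-.1370); r=down(np.radians(107.9))
movep((*C,.15),r); h=move_l((*C,.027),.08,until_force=10); print("hit",h)
if not h:
    grab(70); s=get_state();print(s["finger_gap"]*85,s["grasp_force"],s["position"],s["contact_force"],s["wrist_torque"])
    move_l((*C,.032),.02); sleep(.2); s=get_state(); print(s["contact_force"],s["wrist_torque"])
    move_l((*C,.197),.06); sleep(.5)
    s=get_state();print(s["finger_gap"]*85,s["grasp_force"],s["position"],s["contact_force"],s["wrist_torque"],s["clock"])
    f=snap("scene");save(f,"l.png")
    for k,z in(("round_terminal",.196),("square_terminal",.196),("heatsink_grip",.216)):
        for q in tip_of("scene",k)[:3]: print(k,round(q["score"],2),at(f,q["centre"],z).round(4))
    f=snap("wrist")
    for k,z in(("round_terminal",.196),("square_terminal",.196)):
        for q in tip_of("wrist",k)[:3]: print("w",k,round(q["score"],2),at(f,q["centre"],z).round(4))
E
```

```text
hit False
27.35716938227126 69.10125374794006 [ 0.53914688 -0.13718249  0.02727908] [-0.78808286 -0.74604272  3.73140985] [-0.05904163  0.13013539  0.00946661]
[ 0.26215542 -0.67817766 -4.00537971] [-0.02157955 -0.05679384  0.03736234]
27.236489286932215 68.95701885223389 [ 0.53898734 -0.13697369  0.19699852] [ 0.71879778 -1.21899722 -3.75599047] [-0.072819    0.02481619 -0.01196843] 34.6333
round_terminal 0.73 [ 0.4885 -0.1818  0.196 ]
round_terminal 0.63 [ 0.7397 -0.4546  0.196 ]
square_terminal 0.74 [ 0.7325 -0.3395  0.196 ]
square_terminal 0.61 [ 0.5894 -0.0914  0.196 ]
heatsink_grip 0.83 [ 0.5388 -0.1394  0.216 ]
w round_terminal 0.73 [ 0.456  -0.2508  0.196 ]
w square_terminal 0.77 [ 0.5377 -0.2286  0.196 ]
w square_terminal 0.68 [ 0.5896 -0.091   0.196 ]
```

Both terminals project to their expected places at z = 0.196, so the board is level with its underside at about 0.185 m, and the grip is holding at 69 N. Handing in.

```bash
python3 -c "
from cell import *
print(sign_off(), get_state()['clock'])"
```

```text
the job is handed in; nothing more can be done
the job is handed in; nothing more can be done
```

The job is handed in: the probe touched the round and then the square terminal and is back in its holder, and the gripper holds the board still and level about 18 cm above the bench; the two larger look-alike probes toppled early on, apparently by themselves, since the TCP stayed above 0.23 m then.

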